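# Load a strip vial and index the locking slide one hole

## Task

Lift the dark strip vial with the white cap off the free-spinning turntable and stand it upright in the blue cup of the sliding section, letting go of it; leave the white vial with the blue cap standing on the turntable. Then pull the section's red plunger knob up to unlock it, slide the section exactly one hole towards the green end of its rail, without running on towards the hole after it or back the other way, and let the pin drop fully home there. Finish while still holding the red knob in the gripper with the pin fully home, and leave the dropper bottle, the orange-lidded specimen cup and the timer where they are.

Things in the scene. Friction and masses are not known exactly. Their poses are not given: they have to be found in the camera images.
- dark_vial: The vial to move: dark grey body, pale label, white flip cap; 28 mm wide across its y axis, 33 mm across x (the cap's tab on one side), 60 mm tall, about 30 g, loose. Origin at the centre of its underside, z up. It stands on the turntable, 45 mm from the spin axis.
- white_vial: Twin vial with a white body and blue flip cap, same size (28 x 33 x 60 mm), origin at the centre of its underside; it stands on the opposite side of the turntable and stays there.
- turntable: Fixed foot of a low turntable; origin on the worktop, on the vertical spin axis. Its white, ribbed round platter (radius 83 mm, black mat on top) has its flat top 26 mm above the worktop and spins freely at a touch.
- platter (a joint): Angle of the turntable's platter, rad, counter-clockwise from above; any value is fine.
- rail: Fixed aluminium rail with steel rungs across it, on the worktop: 58 mm wide (x), 278 mm long (y), rung tops 22 mm high. Origin on the worktop under the rail's middle line; its y axis runs along the rail, the green end block lies at y = -140 mm, the black one at y = +130 mm. Four 13 mm slots (the holes) across the middle line, 40 mm apart.
- section (a joint): Travel of the grey sliding section along the rail, m: 0 at the starting hole (1.5 mm play either way), growing towards the green end (the rail's -y); 0.040 is the next hole, 0.080 the one after, -0.040 the one behind. Sliding friction about 3 N; it cannot move while the pin is home. The section is 66 mm wide with its top face 32 mm above the worktop.
- nest (a point): Centre of the inner floor of the blue round cup on the section, 35 mm above the worktop; inner diameter 42 mm, wall 3 mm, rim 16 mm above this point. It moves with the section, 87 mm from the knob towards the green end.
- knob: Red ribbed plunger knob, upright cylinder of 24 mm diameter and 26 mm height on the section; origin at the centre of its underside, 56 mm above the worktop when the pin is home. Below it stands a dark barrel of 21 mm diameter, up to 52 mm above the worktop. It moves with the section and rises with the plunger.
- plunger (a joint): Height of the plunger above home, m: 0 = pin home in a hole, 0.016 = pulled up to the stop; the pin is clear of the rungs above 0.011. A spring pushes it down with about 5 N at home and 7.5 N when pulled up; on a rung between holes it rests at 0.011.
- stain_bottle: Bystander: clear dropper bottle with blue cap and blue band, 33 mm diameter, 88 mm tall, origin at the centre of its underside. Leave alone.
- cup: Bystander: white specimen cup with orange lid, 68 mm diameter, 72 mm tall, origin at the centre of its underside. Leave alone.
- timer: Bystander: white digital timer, 64 x 70 x 19 mm, lying flat, origin at the centre of its underside. Leave alone.
There are look-alikes about, which are no part of the job. Leave any brown look-alike of the dark_vial alone.

How it is judged:
On the way, in this order (a step that is already met when the one before it is completed fails the run):
1. the dark vial stands upright in the blue cup, let go, while the section is still locked in its starting hole (horizontal distance between dark_vial and nest below 0.012 m and z of dark_vial in the frame of nest between -0.003 and 0.005 m and angle between dark_vial's own z axis and vertical below 0.15 rad and contact force between each of the arm, the fingers and dark_vial below 0.1 N and value of joint plunger below 0.002 m and value of joint section between -0.004 and 0.004 m), for 0.2 s.
2. the plunger is pulled up so that the pin is clear, the gripper on the knob (value of joint plunger above 0.0105 m and contact force between the fingers and knob above 1 N), for 0.1 s.
At the end, for the whole second after the job is handed in: Section at the next hole (40 mm, within 3 mm), pin home (under 2 mm), fingers still on the red knob (over 2 N); dark vial upright on the floor of the blue cup (12 mm, 0.15 rad), not touched; white vial upright on the turntable (value of joint plunger below 0.002 m and value of joint section between 0.037 and 0.043 m and contact force between the fingers and knob above 2 N and horizontal distance between dark_vial and nest below 0.012 m and z of dark_vial in the frame of nest between -0.003 and 0.005 m and angle between dark_vial's own z axis and vertical below 0.15 rad and contact force between each of the arm, the fingers and dark_vial below 0.1 N and angle between white_vial's own z axis and vertical below 0.2 rad and horizontal distance between white_vial and turntable below 0.08 m and height (world z) of white_vial between 0.02 and 0.035 m); the arm keeps its last pose, push and grip.
It fails at once if the section runs on more than 15 mm past the next hole (value of joint section above 0.055 m).
It fails at once if the section slides back, away from the green end (value of joint section below -0.012 m).
It fails at once if the white vial is tipped over (angle between white_vial's own z axis and vertical above 0.6 rad).
It fails at once if the dropper bottle, specimen cup or timer is moved by more than 30 mm (distance of any of stain_bottle, cup, timer from where it was at the start of the episode above 0.03 m).
It also fails if it takes over 51 s, if anything falls off the work surface, if the arm or the gripper's body presses on something with over 40 N, if the wrist force passes 120 N, or if a joint passes its speed limit or range.

## Robot

A 6-joint arm with a two-finger parallel gripper is mounted at the origin on a cart in front of the work surface, level with it; the furniture and walls round the work are solid. World frame = base frame: x ahead of the robot, y to its left, z up, the work surface at z = 0. Lengths are in m, angles in rad, forces in N, time in s.
With the tool pointing down it reaches from about 0.375 to 0.9 m from the base axis. Payload 3.1 kg.
Tool frame: the origin (TCP) lies midway between the tips of the shut fingers; the grasp point (between the pads) lies 19 mm behind it (manip.grasp_offset is the distance from the TCP to the grasp point, in m); z points along the fingers, y is the line along which they close (so a half turn about z gives the same grasp; the last joint's range is limited). The gripper opens to 85 mm and grips with 20 to 120 N. Pads are 22 mm wide; open, the fingers measure 114 mm over their backs; the gripper's body (76 mm by 85 mm) begins 54 mm behind the grasp point. The pads swing forward as they close: fully open they stand 13 mm farther back than shut.
Start: joints at [-1.393, 0.527, 1.433, -0, 1.181, -0.178], TCP at [0.218, -0.586, 0.231] pointing down, gripper open.
Joint ranges: [-3.08, 3.08], [-0.75, 2.2], [0.22, 2.44], [-1.43, 4.57], [0, 2.65], [-2.85, 2.85]. Speed limits (rad/s): [2.79, 2.79, 3.14, 3.14, 3.14, 3.14].

## Interface

Orientations are given as a unit quaternion [x, y, z, w].
In Python, from station import sensors, cams, order, manip gives the robot as it stands.
- The arm moves only by the tool move_arm, never from a script. Its argument "targets" is a list of rows, each an object of numbers: "dx", "dy", "dz": the shift along the world's x, y, z normalised to -1 to 1, where 1 is 25 mm; "rx", "ry", "rz": the turn, a rotation vector about the world's x, y, z normalised to -1 to 1, where 1 is 30 degrees. A call has exactly 10 rows; each row shifts and turns the commanded pose from where the row before left it; what a row does not reach is not made up. A row lasts 1/8 s, in which the tool goes at most 62.5 mm and 10.7 degrees, less where a joint would pass 70% of its speed; a pose out of reach is approached as far as the arm can. A call with a number of a shift or a turn outside -1 to 1 is refused whole. A call with a gripper value outside its range is refused whole. "claw" is the opening in per cent of the stroke, from 0 (shut) to 100 (fully open), set as the call begins (left out, the last holds). The fingers move at their own pace and stop on an object; "newtons" is the grip in N (left out, the last holds). Time passes only in rows, so rows that do not move let the fingers close, or fill a call up. It gives the time, the measured TCP pose, the force, the opening and the grip force at its end, in the units of the state.
- sensors.sense(): the state, without advancing time (a new reading comes with each control period).
- cams.snapshot(name): name is "scene" or "top"; returns the picture (400x640x3 uint8, red, green, blue); there is no depth.
- cams.camera_model(name): a dict with "fx", "fy", "cx", "cy" (pixels), "distortion" ([k1, k2, p1, p2, k3] as OpenCV has them; the pictures are not rectified), "extrinsics" (4x4, takes a point from world to camera coordinates). Camera axes: x right, y down, z forward; pixel columns grow to the right and rows downward; lengths in m; the calibration is good to about 2 mm. A picture is of the moment at which its call begins. camera_model takes no time and is no camera call.
- order.sign_off(): hands the job in; it is judged then, once.
The state is a dict: "t": time; "q": joint angles; "qd": joint speeds; "tau": joint torques, N m; "tcp_pos": TCP position; "tool_rot": TCP orientation; "force": force on the tool from outside, world axes, zero at the start; "ft_torque": the same for the moment, N m; "finger_gap": opening from 0.0 (shut) to 1.0 (fully open); "gripper_force": force on a finger pad.
Only numpy, scipy, OpenCV 4.12 (cv2) and the standard library are available. Lean on these libraries where they do the work, as an engineer would, in place of code of your own. Each camera call takes 0.05 s, during which the arm holds its last target. There are 200 camera calls.

## Working session

There is one attempt and no reset: what is moved stays moved. The work goes in short steps, Python scripts to look and compute and a tool call to move; the robot and the scene stay as the last step left them, time stands still between calls to the robot, and variables do not carry over. Pictures are saved under pics/ and viewed, at most 10 in all, crops included, and the job is handed in when it is done.

Besides the shell and the picture viewer there is one more tool, called after "Request:" by a JSON object that holds its "op" and its "data". move_arm: Moves the arm, as the interface text tells. Scaled input: -1 to 1 covers 25 mm each way for a shift and 30 degrees each way for a turn. Its arguments: {"type":"object","properties":{"targets":{"type":"array"},"claw":{"type":"number"},"newtons":{"type":"number"}},"required":["targets"]}

```bash
mkdir -p pics
cat > h.py <<'E'
import numpy as np, cv2
from station import sensors, cams, order, manip
def ray(name,u,v):
    m=cams.camera_model(name);K=np.array([[m['fx'],0,m['cx']],[0,m['fy'],m['cy']],[0,0,1]])
    p=cv2.undistortPoints(np.array([[[u,v]]],float),K,np.array(m['distortion'],float))[0,0]
    E=np.array(m['extrinsics']);R,t=E[:3,:3],E[:3,3]
    return -R.T@t, R.T@np.array([p[0],p[1],1])
def onz(name,u,v,z):
    o,d=ray(name,u,v);return o+d*(z-o[2])/d[2]
def proj(name,P):
    m=cams.camera_model(name);K=np.array([[m['fx'],0,m['cx']],[0,m['fy'],m['cy']],[0,0,1]])
    E=np.array(m['extrinsics']);return cv2.projectPoints(np.array(P,float).reshape(-1,3),cv2.Rodrigues(E[:3,:3])[0],E[:3,3],K,np.array(m['distortion'],float))[0][:,0]
def snap(name,f=None):
    im=cams.snapshot(name)
    if f: cv2.imwrite(f,im[...,::-1])
    return im
E
python3 - <<'E'
from h import *
for n in('top','scene'):
    snap(n,f'pics/{n}0.png');print(n,ray(n,320,200))
s=sensors.sense();print(s['t'],s['tool_rot'],s['finger_gap'],manip.grasp_offset)
E
```

```text
top (array([0.29721016, 0.00911867, 1.40620743]), array([ 0.18098718, -0.02592932, -0.9831926 ]))
scene (array([-0.61436251,  0.56469877,  0.78840348]), array([ 0.78091061, -0.40531101, -0.47567501]))
0.1 [ 9.84129612e-01  1.77448358e-01 -1.70079275e-06 -9.93356494e-04] 0.9994460689642892 0.0187
```

View pics/top0.png

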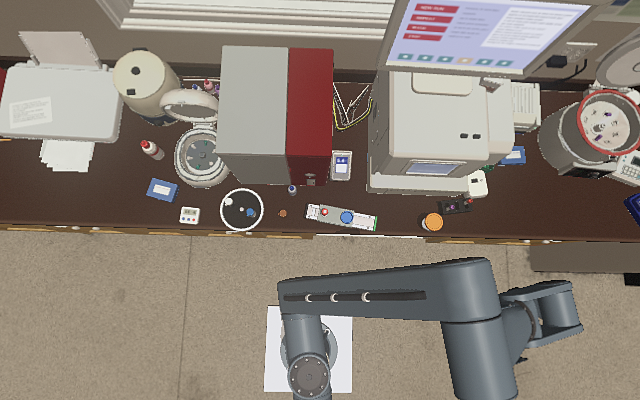

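View pics/scene0.png

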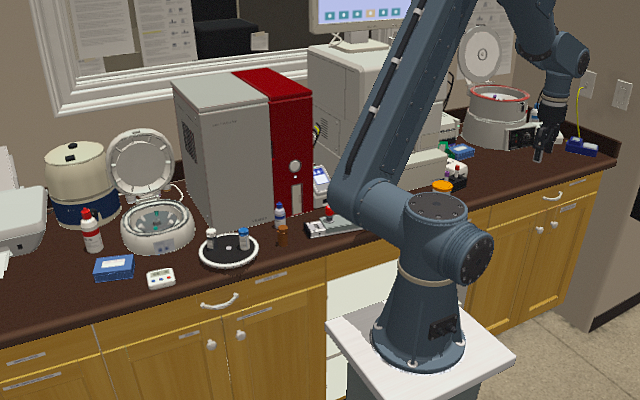

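The top view shows the turntable at about (242,210), with a white-capped vial near (229,201) and the blue-capped one near (250,212). The red knob is at (324,212), the blue cup at (347,217) and the green end at (376,223). I'll measure these from an enlarged crop.

Run:
```python
from h import *
t=cv2.imread('pics/top0.png');s=cv2.imread('pics/scene0.png')
a=cv2.resize(t[180:240,210:385],(800,274),interpolation=cv2.INTER_CUBIC)
b=cv2.resize(s[195:275,190:370],(720,320),interpolation=cv2.INTER_CUBIC)
c=np.zeros((600,800,3),np.uint8);c[:274]=a;c[278:598,:720]=b
cv2.imwrite('pics/crop0.png',c)
hsv=cv2.cvtColor(t,cv2.COLOR_BGR2HSV)
def blobs(lo,hi,z,box):
    m=cv2.inRange(hsv,lo,hi);k=np.zeros_like(m);x0,y0,x1,y1=box;k[y0:y1,x0:x1]=m[y0:y1,x0:x1]
    n,_,st,ce=cv2.connectedComponentsWithStats(k)
    for i in range(1,n):
        if st[i,4]>5: print(st[i],ce[i].round(1),onz('top',*ce[i],z).round(4))
B=(215,185,385,235)
print('red');blobs((0,120,70),(8,255,255),.082,B);blobs((172,120,70),(180,255,255),.082,B)
print('blue');blobs((100,110,60),(125,255,255),.051,B)
print('green');blobs((45,80,60),(85,255,255),.025,B)
print('white');blobs((0,0,170),(180,50,255),.086,B)
print('orange');blobs((9,120,60),(22,255,255),.06,B)
```

```text
red
[322 208   6   7  23] [324.3 211.7] [ 0.4979 -0.0428  0.082 ]
blue
[290 186   4   4  13] [291.4 187.4] [0.5919 0.0835 0.051 ]
[246 208   8   8  39] [249.5 211.2] [0.4953 0.2363 0.051 ]
[341 211  12  13 120] [346.6 216.9] [ 0.4852 -0.1284  0.051 ]
green
[373 216   4  16  30] [374.8 223.5] [ 0.4666 -0.2401  0.025 ]
white
[289 185   7   7  14] [292.4 188.9] [0.5788 0.0778 0.086 ]
[366 185   1   6   6] [366.  187.5] [ 0.5932 -0.196   0.086 ]
[370 185  15   3  42] [377.5 186. ] [ 0.6005 -0.239   0.086 ]
[220 188  44  46 358] [239.1 209.7] [0.4948 0.2687 0.086 ]
[306 204  69  27 789] [340.5 216.6] [ 0.4806 -0.1025  0.086 ]
[240 207   4   4  11] [241.2 208.8] [0.4982 0.2614 0.086 ]
[323 210   3   3   7] [324.3 211. ] [ 0.4997 -0.0425  0.086 ]
[246 232   6   3  12] [248.3 232.7] [0.4118 0.2301 0.086 ]
[316 234  34   1  34] [332.5 234. ] [ 0.416  -0.0745  0.086 ]
orange
[278 210   9   7  45] [282.4 212.9] [0.4916 0.1126 0.06  ]
[215 231  11   3  22] [220.5 231.8] [0.4142 0.3364 0.06  ]
[238 231  10   4  14] [243.  232.1] [0.4154 0.2542 0.06  ]
[232 233   5   2   6] [234.2 233.5] [0.4095 0.2862 0.06  ]
[253 232   8   3  19] [255.8 233. ] [0.4137 0.2069 0.06  ]
[264 232  30   3  63] [278.1 233.1] [0.4158 0.1252 0.06  ]
[301 233  12   2  17] [306.6 233.4] [0.4177 0.0199 0.06  ]
```

View pics/crop0.png

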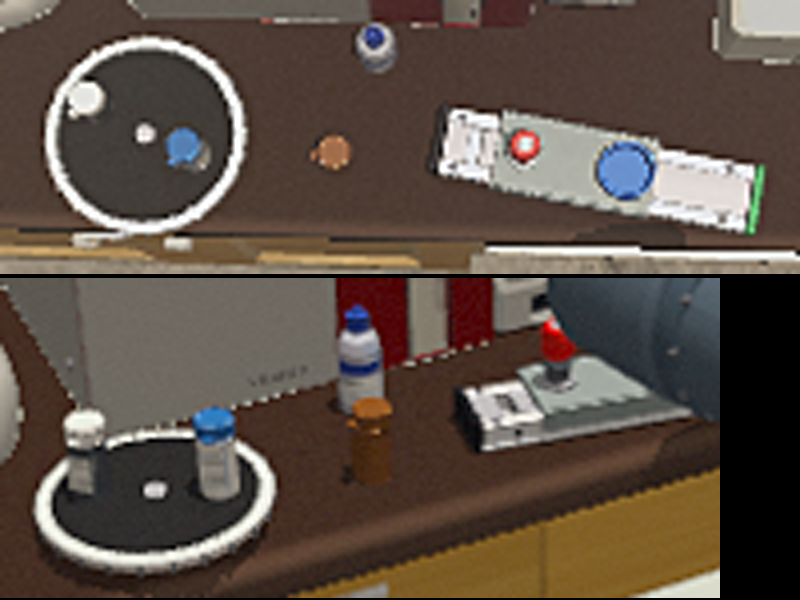

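Run:
```python
from h import *
t=cv2.imread('pics/top0.png')
hsv=cv2.cvtColor(t,cv2.COLOR_BGR2HSV);m=cv2.inRange(hsv,(0,0,150),(180,60,255))
k=np.zeros_like(m);k[196:207,223:236]=m[196:207,223:236]
n,_,st,ce=cv2.connectedComponentsWithStats(k)
for i in range(1,n):print(st[i],ce[i].round(2),onz('top',*ce[i],.086).round(4))
print(k[196:207,223:236]//255)
r=m.copy();r[:187]=0;r[236:]=0;r[:,:218]=0;r[:,266:]=0
c=max(cv2.findContours(r,cv2.RETR_EXTERNAL,cv2.CHAIN_APPROX_NONE)[0],key=cv2.contourArea)
c=c[c[:,0,1]<230]  
e=cv2.fitEllipse(c);print(e,'axis',onz('top',*e[0],.022))
print('boxfront',onz('top',220,183,0),onz('top',330,183,0))
print('boxtop', onz('top',285,182,.3))
s=cv2.imread('pics/scene0.png');
print(proj('scene',[[.52,.30,.086],[.52,.3,.026],[.498,-.043,.082]]), 'scene cap seen ~ (211,230)->',onz('scene',211.2,229.5,.086))
```

```text
[223 196  10  10  64] [227.19 200.48] [0.5274 0.3143 0.086 ]
[[0 0 1 1 1 0 0 0 0 0 0 0 0]
 [0 1 1 1 0 0 0 0 0 0 0 0 0]
 [1 1 1 1 1 1 1 1 0 0 0 0 0]
 [1 1 1 1 1 1 1 1 1 0 0 0 0]
 [1 1 1 1 1 1 1 1 1 1 0 0 0]
 [1 0 1 1 1 1 1 1 1 1 0 0 0]
 [1 0 1 1 1 1 1 1 1 0 0 0 0]
 [0 0 0 1 1 1 1 1 1 0 0 0 0]
 [0 0 1 1 1 1 1 1 0 0 0 0 0]
 [0 0 1 1 0 0 0 0 0 0 0 0 0]
 [0 0 0 0 0 0 0 0 0 0 0 0 0]]
((241.27517700195312, 209.2024688720703), (41.86739730834961, 43.239986419677734), 62.492977142333984) axis [0.5064248  0.27313945 0.022     ]
boxfront [0.61125786 0.36712652 0.        ] [ 0.62590419 -0.06581356  0.        ]
boxtop [0.55422105 0.0903555  0.3       ]
[[214.77849059 229.85197183]
 [217.10004357 248.09005319]
 [329.10753921 206.30530867]] scene cap seen ~ (211,230)-> [0.5263179 0.3082866 0.086    ]
```

Request:
{"op": "move_arm", "data": {"targets": [{"dx": 1, "dy": 1, "rz": 0.1}, {"dx": 1, "dy": 1, "rz": 0.1}, {"dx": 1, "dy": 1, "rz": 0.1}, {"dx": 1, "dy": 1, "rz": 0.1}, {"dx": 1, "dy": 1, "rz": 0.1}, {"dx": 1, "dy": 1, "rz": 0.1}, {"dx": 1, "dy": 1, "rz": 0.1}, {"dx": 1, "dy": 1, "rz": 0.1}, {"dy": 1, "rz": 0.1}, {"dy": 1, "rz": 0.1}], "claw": 100, "newtons": 30}}

```text
schema error: expected keys dx, dy, dz, rx, ry, rz
```

Request:
{"op": "move_arm", "data": {"targets": [{"dy": 1, "rz": 0.1}, {"dy": 1, "rz": 0.1}, {"dy": 1, "rz": 0.1}, {"dy": 1, "rz": 0.1}, {"dy": 1, "rz": 0.1}, {"dy": 1, "rz": 0.1}, {"dy": 1, "rz": 0.1}, {"dy": 1, "rz": 0.1}, {"dy": 1, "rz": 0.1}, {"dy": 1, "rz": 0.1}]}}

```text
schema error: expected keys dx, dy, dz, rx, ry, rz
```

Request:
{"op": "move_arm", "data": {"targets": [{"dy": 1, "rz": 0.1}, {"dy": 1, "rz": 0.1}, {"dy": 1, "rz": 0.1}, {"dy": 1, "rz": 0.1}, {"dy": 1, "rz": 0.1}, {"dy": 1, "rz": 0.1}, {"dy": 1, "rz": 0.1}, {"dy": 1, "rz": 0.1}, {"dy": 1, "rz": 0.1}, {"dy": 1, "rz": 0.1}]}}

```text
schema error: expected keys dx, dy, dz, rx, ry, rz
```

All six keys are needed in every row.

Request:
{"op": "move_arm", "data": {"targets": [{"dx": 1, "dy": 1, "dz": 0, "rx": 0, "ry": 0, "rz": 0.1}, {"dx": 1, "dy": 1, "dz": 0, "rx": 0, "ry": 0, "rz": 0.1}, {"dx": 1, "dy": 1, "dz": 0, "rx": 0, "ry": 0, "rz": 0.1}, {"dx": 1, "dy": 1, "dz": 0, "rx": 0, "ry": 0, "rz": 0.1}, {"dx": 1, "dy": 1, "dz": 0, "rx": 0, "ry": 0, "rz": 0.1}, {"dx": 1, "dy": 1, "dz": 0, "rx": 0, "ry": 0, "rz": 0.1}, {"dx": 1, "dy": 1, "dz": 0, "rx": 0, "ry": 0, "rz": 0.1}, {"dx": 1, "dy": 1, "dz": 0, "rx": 0, "ry": 0, "rz": 0.1}, {"dx": 0, "dy": 1, "dz": 0, "rx": 0, "ry": 0, "rz": 0.1}, {"dx": 0, "dy": 1, "dz": 0, "rx": 0, "ry": 0, "rz": 0.1}], "claw": 100, "newtons": 30}}

```text
t: 1.35
tcp_pos: [0.4184, -0.3343, 0.2308]
tool_rot: [0.904, 0.427, -0.0, -0.001]
force: [-0.9, -0.4, 0.5]
finger_gap: 0.998
gripper_force: 0.0
```

Request:
{"op": "move_arm", "data": {"targets": [{"dx": 0, "dy": 1, "dz": 0, "rx": 0, "ry": 0, "rz": 0.1}, {"dx": 0, "dy": 1, "dz": 0, "rx": 0, "ry": 0, "rz": 0.1}, {"dx": 0, "dy": 1, "dz": 0, "rx": 0, "ry": 0, "rz": 0.1}, {"dx": 0, "dy": 1, "dz": 0, "rx": 0, "ry": 0, "rz": 0.1}, {"dx": 0, "dy": 1, "dz": 0, "rx": 0, "ry": 0, "rz": 0.1}, {"dx": 0, "dy": 1, "dz": 0, "rx": 0, "ry": 0, "rz": 0.1}, {"dx": 0, "dy": 1, "dz": 0, "rx": 0, "ry": 0, "rz": 0.1}, {"dx": 0, "dy": 1, "dz": 0, "rx": 0, "ry": 0, "rz": 0.1}, {"dx": 0, "dy": 1, "dz": 0, "rx": 0, "ry": 0, "rz": 0.1}, {"dx": 0, "dy": 1, "dz": 0, "rx": 0, "ry": 0, "rz": 0.1}]}}

```text
t: 2.6
tcp_pos: [0.418, -0.0842, 0.2314]
tool_rot: [0.763, 0.647, 0.0, 0.0]
force: [0.7, 0.0, 0.0]
finger_gap: 0.998
gripper_force: 0.0
```

Request:
{"op": "move_arm", "data": {"targets": [{"dx": 0, "dy": 1, "dz": 0, "rx": 0, "ry": 0, "rz": 0.1}, {"dx": 0, "dy": 1, "dz": 0, "rx": 0, "ry": 0, "rz": 0.1}, {"dx": 0, "dy": 1, "dz": 0, "rx": 0, "ry": 0, "rz": 0.1}, {"dx": 0, "dy": 1, "dz": 0, "rx": 0, "ry": 0, "rz": 0.1}, {"dx": 0, "dy": 1, "dz": 0, "rx": 0, "ry": 0, "rz": 0.1}, {"dx": 0, "dy": 1, "dz": 0, "rx": 0, "ry": 0, "rz": 0.1}, {"dx": 0, "dy": 1, "dz": 0, "rx": 0, "ry": 0, "rz": 0.1}, {"dx": 0, "dy": 1, "dz": 0, "rx": 0, "ry": 0, "rz": 0.1}, {"dx": 0, "dy": 1, "dz": 0, "rx": 0, "ry": 0, "rz": 0.1}, {"dx": 0, "dy": 1, "dz": 0, "rx": 0, "ry": 0, "rz": 0.1}]}}

```text
t: 3.85
tcp_pos: [0.4177, 0.1657, 0.2314]
tool_rot: [0.569, 0.822, 0.0, 0.0]
force: [0.3, -0.0, -0.7]
finger_gap: 1.003
gripper_force: 0.0
```

Request:
{"op": "move_arm", "data": {"targets": [{"dx": 0.6, "dy": 0.8, "dz": 0, "rx": 0, "ry": 0, "rz": 0.1}, {"dx": 0.6, "dy": 0.8, "dz": 0, "rx": 0, "ry": 0, "rz": 0.1}, {"dx": 0.6, "dy": 0.8, "dz": 0, "rx": 0, "ry": 0, "rz": 0.1}, {"dx": 0.6, "dy": 0.8, "dz": -0.4, "rx": 0, "ry": 0, "rz": 0.1}, {"dx": 0.6, "dy": 0.8, "dz": -0.6, "rx": 0, "ry": 0, "rz": 0.1}, {"dx": 0.6, "dy": 0.8, "dz": -0.8, "rx": 0, "ry": 0, "rz": 0.1}, {"dx": 0.6, "dy": 0.8, "dz": -0.8, "rx": 0, "ry": 0, "rz": 0.1}, {"dx": 0.1, "dy": 0.2, "dz": -0.8, "rx": 0, "ry": 0, "rz": 0.1}, {"dx": 0, "dy": 0, "dz": -0.4, "rx": 0, "ry": 0, "rz": 0.1}, {"dx": 0, "dy": 0, "dz": -0.2, "rx": 0, "ry": 0, "rz": 0.1}]}}

```text
t: 5.1
tcp_pos: [0.5247, 0.3099, 0.1303]
tool_rot: [0.337, 0.942, -0.001, -0.001]
force: [0.5, -0.7, 0.4]
finger_gap: 1.001
gripper_force: 0.0
```

Run:
```python
from h import *
t=snap('top');s=snap('scene')
a=cv2.resize(t[170:240,205:305],(600,420),interpolation=cv2.INTER_CUBIC)
b=cv2.resize(s[180:270,180:270],(540,540),interpolation=cv2.INTER_CUBIC)
c=np.zeros((400,800,3),np.uint8);c[:280,:400]=cv2.resize(a,(400,280));c[:400,400:]=cv2.resize(b,(400,400))
cv2.imwrite('pics/crop1.png',c[...,::-1]);print(sensors.sense()['tcp_pos'])
```

```text
[0.52464183 0.30968572 0.13051955]
```

View pics/crop1.png

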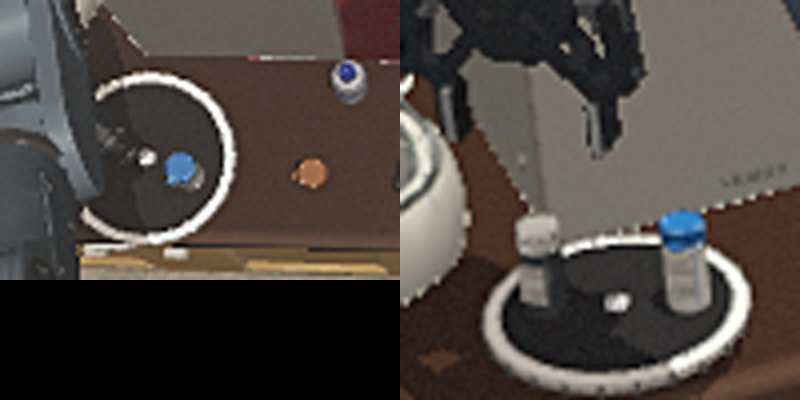

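Request:
{"op": "move_arm", "data": {"targets": [{"dx": 0.06, "dy": 0, "dz": -0.4, "rx": 0, "ry": 0, "rz": 0}, {"dx": 0, "dy": 0, "dz": -0.5, "rx": 0, "ry": 0, "rz": 0}, {"dx": 0, "dy": 0, "dz": -0.5, "rx": 0, "ry": 0, "rz": 0}, {"dx": 0, "dy": 0, "dz": -0.5, "rx": 0, "ry": 0, "rz": 0}, {"dx": 0, "dy": 0, "dz": -0.5, "rx": 0, "ry": 0, "rz": 0}, {"dx": 0, "dy": 0, "dz": -0.5, "rx": 0, "ry": 0, "rz": 0}, {"dx": 0, "dy": 0, "dz": -0.3, "rx": 0, "ry": 0, "rz": 0}, {"dx": 0, "dy": 0, "dz": -0.25, "rx": 0, "ry": 0, "rz": 0}, {"dx": 0, "dy": 0, "dz": 0, "rx": 0, "ry": 0, "rz": 0}, {"dx": 0, "dy": 0, "dz": 0, "rx": 0, "ry": 0, "rz": 0}]}}

```text
t: 6.45
tcp_pos: [0.5276, 0.3095, 0.0454]
tool_rot: [0.338, 0.941, 0.0, 0.0]
force: [-0.3, 0.3, 1.0]
finger_gap: 0.994
gripper_force: 0.0
```

Request:
{"op": "move_arm", "data": {"targets": [{"dx": 0, "dy": 0, "dz": 0, "rx": 0, "ry": 0, "rz": 0}, {"dx": 0, "dy": 0, "dz": 0, "rx": 0, "ry": 0, "rz": 0}, {"dx": 0, "dy": 0, "dz": 0, "rx": 0, "ry": 0, "rz": 0}, {"dx": 0, "dy": 0, "dz": 0, "rx": 0, "ry": 0, "rz": 0}, {"dx": 0, "dy": 0, "dz": 0, "rx": 0, "ry": 0, "rz": 0}, {"dx": 0, "dy": 0, "dz": 0, "rx": 0, "ry": 0, "rz": 0}, {"dx": 0, "dy": 0, "dz": 0, "rx": 0, "ry": 0, "rz": 0}, {"dx": 0, "dy": 0, "dz": 0, "rx": 0, "ry": 0, "rz": 0}, {"dx": 0, "dy": 0, "dz": 0, "rx": 0, "ry": 0, "rz": 0}, {"dx": 0, "dy": 0, "dz": 0, "rx": 0, "ry": 0, "rz": 0}], "claw": 0, "newtons": 25}}

```text
t: 7.7
tcp_pos: [0.5276, 0.3095, 0.0452]
tool_rot: [0.338, 0.941, 0.0, 0.0]
force: [-0.7, 0.9, 3.1]
finger_gap: 0.314
gripper_force: 24.8
```

Request:
{"op": "move_arm", "data": {"targets": [{"dx": 0, "dy": 0, "dz": 0.3, "rx": 0, "ry": 0, "rz": 0}, {"dx": 0, "dy": 0, "dz": 0.6, "rx": 0, "ry": 0, "rz": 0}, {"dx": 0, "dy": 0, "dz": 0.8, "rx": 0, "ry": 0, "rz": 0}, {"dx": 0, "dy": 0, "dz": 0.8, "rx": 0, "ry": 0, "rz": 0}, {"dx": -0.1, "dy": -0.4, "dz": 0.8, "rx": 0, "ry": 0, "rz": -0.1}, {"dx": -0.1, "dy": -0.8, "dz": 0.7, "rx": 0, "ry": 0, "rz": -0.1}, {"dx": -0.1, "dy": -1, "dz": 0.3, "rx": 0, "ry": 0, "rz": -0.1}, {"dx": -0.1, "dy": -1, "dz": 0.1, "rx": 0, "ry": 0, "rz": -0.1}, {"dx": -0.1, "dy": -1, "dz": 0, "rx": 0, "ry": 0, "rz": -0.1}, {"dx": -0.1, "dy": -1, "dz": 0, "rx": 0, "ry": 0, "rz": -0.1}]}}

```text
t: 8.95
tcp_pos: [0.5121, 0.1786, 0.1561]
tool_rot: [0.482, 0.876, 0.0, 0.0]
force: [-0.4, -0.7, -0.2]
finger_gap: 0.317
gripper_force: 24.6
```

Request:
{"op": "move_arm", "data": {"targets": [{"dx": -0.1, "dy": -1, "dz": 0, "rx": 0, "ry": 0, "rz": -0.15}, {"dx": -0.1, "dy": -1, "dz": 0, "rx": 0, "ry": 0, "rz": -0.15}, {"dx": -0.1, "dy": -1, "dz": 0, "rx": 0, "ry": 0, "rz": -0.15}, {"dx": -0.1, "dy": -1, "dz": 0, "rx": 0, "ry": 0, "rz": -0.15}, {"dx": -0.1, "dy": -1, "dz": 0, "rx": 0, "ry": 0, "rz": -0.15}, {"dx": -0.1, "dy": -1, "dz": 0, "rx": 0, "ry": 0, "rz": -0.15}, {"dx": -0.1, "dy": -1, "dz": 0, "rx": 0, "ry": 0, "rz": -0.15}, {"dx": -0.1, "dy": -1, "dz": 0, "rx": 0, "ry": 0, "rz": -0.15}, {"dx": -0.1, "dy": -1, "dz": 0, "rx": 0, "ry": 0, "rz": -0.1}, {"dx": -0.1, "dy": -1, "dz": 0, "rx": 0, "ry": 0, "rz": -0.07}]}}

```text
t: 10.2
tcp_pos: [0.4872, -0.0715, 0.1559]
tool_rot: [0.759, 0.651, 0.0, 0.0]
force: [-0.3, -0.4, 0.2]
finger_gap: 0.32
gripper_force: 24.6
```

Request:
{"op": "move_arm", "data": {"targets": [{"dx": -0.1, "dy": -1, "dz": 0, "rx": 0, "ry": 0, "rz": 0}, {"dx": 0, "dy": -0.8, "dz": 0, "rx": 0, "ry": 0, "rz": 0}, {"dx": 0, "dy": -0.4, "dz": 0, "rx": 0, "ry": 0, "rz": 0}, {"dx": 0, "dy": -0.1, "dz": -0.2, "rx": 0, "ry": 0, "rz": 0}, {"dx": 0, "dy": 0, "dz": -0.5, "rx": 0, "ry": 0, "rz": 0}, {"dx": 0, "dy": 0, "dz": -0.5, "rx": 0, "ry": 0, "rz": 0}, {"dx": 0, "dy": 0, "dz": -0.5, "rx": 0, "ry": 0, "rz": 0}, {"dx": 0, "dy": 0, "dz": -0.3, "rx": 0, "ry": 0, "rz": 0}, {"dx": 0, "dy": 0, "dz": 0, "rx": 0, "ry": 0, "rz": 0}, {"dx": 0, "dy": 0, "dz": 0, "rx": 0, "ry": 0, "rz": 0}]}}

```text
t: 11.45
tcp_pos: [0.485, -0.1282, 0.1052]
tool_rot: [0.758, 0.652, 0.0, 0.0]
force: [1.0, -0.2, -0.1]
finger_gap: 0.315
gripper_force: 24.6
```

Run:
```python
from h import *
t=snap('top');s=snap('scene')
cv2.imwrite('pics/t2.png',t[...,::-1]);cv2.imwrite('pics/s2.png',s[...,::-1])
a=cv2.resize(t[175:245,290:390],(400,280),interpolation=cv2.INTER_CUBIC)
b=cv2.resize(s[140:250,270:380],(400,400),interpolation=cv2.INTER_CUBIC)
c=np.zeros((400,800,3),np.uint8);c[:280,:400]=a;c[:400,400:]=b
cv2.imwrite('pics/crop2.png',c[...,::-1]);print(sensors.sense()['tcp_pos'],sensors.sense()['finger_gap'])
```

```text
[ 0.48512798 -0.12827752  0.10545504] 0.3114757841994709
```

View pics/crop2.png

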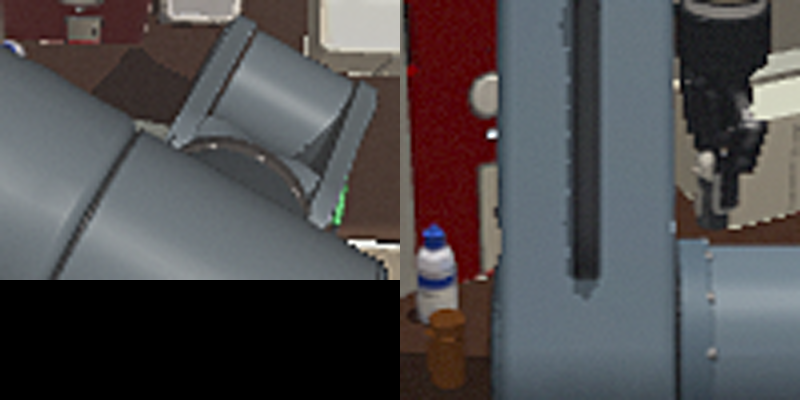

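Run:
```python
from h import *
x,y=.4851,-.1282
print(proj('scene',[[x,y,.086],[x,y,.116],[x,y,.146],[x+.0151*1,y+.0094,.1]]).round(1))
s=cv2.imread('pics/s2.png')
cv2.imwrite('pics/crop3.png',cv2.resize(s[165:212,335:385],(600,564),interpolation=cv2.INTER_NEAREST))
```

```text
[[356.1 200.6]
 [356.4 191.7]
 [356.8 182.7]
 [351.  195.1]]
```

View pics/crop3.png

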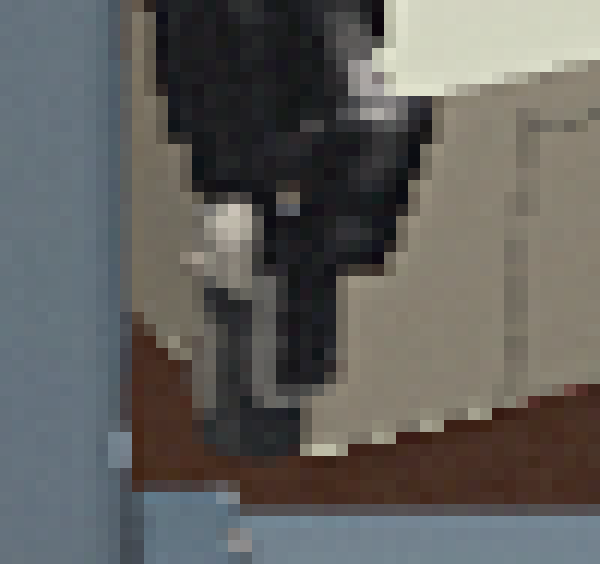

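Request:
{"op": "move_arm", "data": {"targets": [{"dx": 0.04, "dy": 0, "dz": -0.3, "rx": 0, "ry": 0, "rz": 0}, {"dx": 0, "dy": 0, "dz": -0.3, "rx": 0, "ry": 0, "rz": 0}, {"dx": 0, "dy": 0, "dz": -0.3, "rx": 0, "ry": 0, "rz": 0}, {"dx": 0, "dy": 0, "dz": -0.2, "rx": 0, "ry": 0, "rz": 0}, {"dx": 0, "dy": 0, "dz": -0.2, "rx": 0, "ry": 0, "rz": 0}, {"dx": 0, "dy": 0, "dz": -0.1, "rx": 0, "ry": 0, "rz": 0}, {"dx": 0, "dy": 0, "dz": -0.1, "rx": 0, "ry": 0, "rz": 0}, {"dx": 0, "dy": 0, "dz": -0.1, "rx": 0, "ry": 0, "rz": 0}, {"dx": 0, "dy": 0, "dz": -0.1, "rx": 0, "ry": 0, "rz": 0}, {"dx": 0, "dy": 0, "dz": 0, "rx": 0, "ry": 0, "rz": 0}]}}

```text
t: 12.8
tcp_pos: [0.4857, -0.1281, 0.0624]
tool_rot: [0.758, 0.652, -0.0, -0.0]
force: [0.4, -0.3, -0.2]
finger_gap: 0.316
gripper_force: 24.6
```

Request:
{"op": "move_arm", "data": {"targets": [{"dx": 0, "dy": 0, "dz": -0.08, "rx": 0, "ry": 0, "rz": 0}, {"dx": 0, "dy": 0, "dz": -0.08, "rx": 0, "ry": 0, "rz": 0}, {"dx": 0, "dy": 0, "dz": -0.06, "rx": 0, "ry": 0, "rz": 0}, {"dx": 0, "dy": 0, "dz": -0.04, "rx": 0, "ry": 0, "rz": 0}, {"dx": 0, "dy": 0, "dz": -0.03, "rx": 0, "ry": 0, "rz": 0}, {"dx": 0, "dy": 0, "dz": 0, "rx": 0, "ry": 0, "rz": 0}, {"dx": 0, "dy": 0, "dz": 0, "rx": 0, "ry": 0, "rz": 0}, {"dx": 0, "dy": 0, "dz": 0, "rx": 0, "ry": 0, "rz": 0}, {"dx": 0, "dy": 0, "dz": 0, "rx": 0, "ry": 0, "rz": 0}, {"dx": 0, "dy": 0, "dz": 0, "rx": 0, "ry": 0, "rz": 0}]}}

```text
t: 14.05
tcp_pos: [0.4858, -0.1281, 0.0553]
tool_rot: [0.758, 0.652, -0.0, 0.0]
force: [0.6, 0.8, -0.6]
finger_gap: 0.317
gripper_force: 24.6
```

Request:
{"op": "move_arm", "data": {"targets": [{"dx": 0, "dy": 0, "dz": 0, "rx": 0, "ry": 0, "rz": 0}, {"dx": 0, "dy": 0, "dz": 0, "rx": 0, "ry": 0, "rz": 0}, {"dx": 0, "dy": 0, "dz": 0, "rx": 0, "ry": 0, "rz": 0}, {"dx": 0, "dy": 0, "dz": 0, "rx": 0, "ry": 0, "rz": 0}, {"dx": 0, "dy": 0, "dz": 0, "rx": 0, "ry": 0, "rz": 0}, {"dx": 0, "dy": 0, "dz": 0, "rx": 0, "ry": 0, "rz": 0}, {"dx": 0, "dy": 0, "dz": 0.3, "rx": 0, "ry": 0, "rz": 0}, {"dx": 0, "dy": 0, "dz": 0.6, "rx": 0, "ry": 0, "rz": 0}, {"dx": 0, "dy": 0, "dz": 0.8, "rx": 0, "ry": 0, "rz": 0}, {"dx": 0, "dy": 0, "dz": 1, "rx": 0, "ry": 0, "rz": 0}], "claw": 70}}

```text
t: 15.3
tcp_pos: [0.4857, -0.1281, 0.1242]
tool_rot: [0.758, 0.652, 0.0, 0.0]
force: [-1.2, -0.4, 0.3]
finger_gap: 0.703
gripper_force: 0.0
```

Request:
{"op": "move_arm", "data": {"targets": [{"dx": 0, "dy": 0, "dz": 0.6, "rx": 0, "ry": 0, "rz": 0}, {"dx": 0, "dy": 0, "dz": 0, "rx": 0, "ry": 0, "rz": 0}, {"dx": 0, "dy": 0.2, "dz": 0, "rx": 0, "ry": 0, "rz": 0}, {"dx": 0, "dy": 0.4, "dz": 0, "rx": 0, "ry": 0, "rz": 0}, {"dx": 0.1, "dy": 0.6, "dz": 0, "rx": 0, "ry": 0, "rz": 0}, {"dx": 0.1, "dy": 0.6, "dz": 0, "rx": 0, "ry": 0, "rz": 0}, {"dx": 0.1, "dy": 0.6, "dz": 0, "rx": 0, "ry": 0, "rz": 0}, {"dx": 0.1, "dy": 0.6, "dz": 0, "rx": 0, "ry": 0, "rz": 0}, {"dx": 0.1, "dy": 0.4, "dz": 0, "rx": 0, "ry": 0, "rz": 0}, {"dx": 0, "dy": 0, "dz": 0, "rx": 0, "ry": 0, "rz": 0}]}}

```text
t: 16.55
tcp_pos: [0.4985, -0.0423, 0.1378]
tool_rot: [0.758, 0.652, 0.0, 0.0]
force: [-0.7, -0.5, 0.1]
finger_gap: 0.696
gripper_force: 0.0
```

Run:
```python
from h import *
t=snap('top');s=snap('scene')
a=cv2.resize(t[175:245,290:390],(400,280),interpolation=cv2.INTER_CUBIC)
b=cv2.resize(s[140:250,280:390],(400,400),interpolation=cv2.INTER_CUBIC)
c=np.zeros((400,800,3),np.uint8);c[:280,:400]=a;c[:400,400:]=b
cv2.imwrite('pics/crop4.png',c[...,::-1]);st=sensors.sense();print(st['tcp_pos'],st['finger_gap'])
print(proj('scene',[[.4852,-.1284,.095],[.4852,-.1284,.051]]),proj('top',[[.4852,-.1284,.095]]))
```

```text
[ 0.49847283 -0.04317358  0.13784164] 0.6969972992475042
[[356.22446589 197.93727913]
 [355.72298603 210.69057327]] [[347.7975739  215.28306439]]
```

View pics/crop4.png

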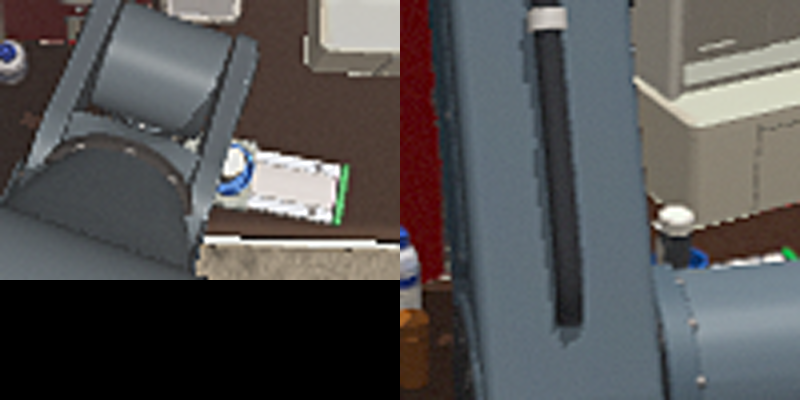

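Request:
{"op": "move_arm", "data": {"targets": [{"dx": 0, "dy": 0, "dz": -0.4, "rx": 0, "ry": 0, "rz": 0}, {"dx": 0, "dy": 0, "dz": -0.5, "rx": 0, "ry": 0, "rz": 0}, {"dx": 0, "dy": 0, "dz": -0.5, "rx": 0, "ry": 0, "rz": 0}, {"dx": 0, "dy": 0, "dz": -0.5, "rx": 0, "ry": 0, "rz": 0}, {"dx": 0, "dy": 0, "dz": -0.5, "rx": 0, "ry": 0, "rz": 0}, {"dx": 0, "dy": 0, "dz": -0.4, "rx": 0, "ry": 0, "rz": 0}, {"dx": 0, "dy": 0, "dz": -0.3, "rx": 0, "ry": 0, "rz": 0}, {"dx": 0, "dy": 0, "dz": -0.26, "rx": 0, "ry": 0, "rz": 0}, {"dx": 0, "dy": 0, "dz": 0, "rx": 0, "ry": 0, "rz": 0}, {"dx": 0, "dy": 0, "dz": 0, "rx": 0, "ry": 0, "rz": 0}]}}

```text
t: 17.9
tcp_pos: [0.4985, -0.0432, 0.054]
tool_rot: [0.758, 0.652, 0.0, 0.0]
force: [0.4, 0.3, -0.3]
finger_gap: 0.702
gripper_force: 0.0
```

Request:
{"op": "move_arm", "data": {"targets": [{"dx": 0, "dy": 0, "dz": 0, "rx": 0, "ry": 0, "rz": 0}, {"dx": 0, "dy": 0, "dz": 0, "rx": 0, "ry": 0, "rz": 0}, {"dx": 0, "dy": 0, "dz": 0, "rx": 0, "ry": 0, "rz": 0}, {"dx": 0, "dy": 0, "dz": 0, "rx": 0, "ry": 0, "rz": 0}, {"dx": 0, "dy": 0, "dz": 0, "rx": 0, "ry": 0, "rz": 0}, {"dx": 0, "dy": 0, "dz": 0, "rx": 0, "ry": 0, "rz": 0}, {"dx": 0, "dy": 0, "dz": 0, "rx": 0, "ry": 0, "rz": 0}, {"dx": 0, "dy": 0, "dz": 0, "rx": 0, "ry": 0, "rz": 0}, {"dx": 0, "dy": 0, "dz": 0, "rx": 0, "ry": 0, "rz": 0}, {"dx": 0, "dy": 0, "dz": 0, "rx": 0, "ry": 0, "rz": 0}], "claw": 0, "newtons": 40}}

```text
t: 19.15
tcp_pos: [0.4996, -0.0434, 0.0544]
tool_rot: [0.758, 0.652, 0.001, 0.001]
force: [3.1, 1.5, 5.4]
finger_gap: 0.266
gripper_force: 39.4
```

Request:
{"op": "move_arm", "data": {"targets": [{"dx": 0, "dy": 0, "dz": 0.12, "rx": 0, "ry": 0, "rz": 0}, {"dx": 0, "dy": 0, "dz": 0.12, "rx": 0, "ry": 0, "rz": 0}, {"dx": 0, "dy": 0, "dz": 0.12, "rx": 0, "ry": 0, "rz": 0}, {"dx": 0, "dy": 0, "dz": 0.12, "rx": 0, "ry": 0, "rz": 0}, {"dx": 0, "dy": 0, "dz": 0.08, "rx": 0, "ry": 0, "rz": 0}, {"dx": 0, "dy": 0, "dz": 0.04, "rx": 0, "ry": 0, "rz": 0}, {"dx": 0, "dy": 0, "dz": 0, "rx": 0, "ry": 0, "rz": 0}, {"dx": 0, "dy": 0, "dz": 0, "rx": 0, "ry": 0, "rz": 0}, {"dx": 0, "dy": 0, "dz": 0, "rx": 0, "ry": 0, "rz": 0}, {"dx": 0, "dy": 0, "dz": 0, "rx": 0, "ry": 0, "rz": 0}]}}

```text
t: 20.4
tcp_pos: [0.4995, -0.0434, 0.0681]
tool_rot: [0.759, 0.652, 0.001, 0.001]
force: [5.8, -0.1, -8.1]
finger_gap: 0.267
gripper_force: 39.5
```

Request:
{"op": "move_arm", "data": {"targets": [{"dx": -0.02, "dy": -0.1, "dz": 0, "rx": 0, "ry": 0, "rz": 0}, {"dx": -0.03, "dy": -0.2, "dz": 0, "rx": 0, "ry": 0, "rz": 0}, {"dx": -0.03, "dy": -0.2, "dz": 0, "rx": 0, "ry": 0, "rz": 0}, {"dx": -0.03, "dy": -0.2, "dz": 0, "rx": 0, "ry": 0, "rz": 0}, {"dx": -0.03, "dy": -0.2, "dz": 0, "rx": 0, "ry": 0, "rz": 0}, {"dx": -0.03, "dy": -0.2, "dz": 0, "rx": 0, "ry": 0, "rz": 0}, {"dx": -0.03, "dy": -0.2, "dz": 0, "rx": 0, "ry": 0, "rz": 0}, {"dx": -0.03, "dy": -0.2, "dz": 0, "rx": 0, "ry": 0, "rz": 0}, {"dx": -0.01, "dy": -0.08, "dz": 0, "rx": 0, "ry": 0, "rz": 0}, {"dx": 0, "dy": 0, "dz": 0, "rx": 0, "ry": 0, "rz": 0}]}}

```text
t: 21.65
tcp_pos: [0.493, -0.0828, 0.0679]
tool_rot: [0.759, 0.652, 0.0, 0.0]
force: [5.1, 0.1, -7.3]
finger_gap: 0.262
gripper_force: 39.5
```

Request:
{"op": "move_arm", "data": {"targets": [{"dx": 0, "dy": 0, "dz": -0.05, "rx": 0, "ry": 0, "rz": 0}, {"dx": 0, "dy": 0, "dz": -0.05, "rx": 0, "ry": 0, "rz": 0}, {"dx": 0, "dy": 0, "dz": -0.05, "rx": 0, "ry": 0, "rz": 0}, {"dx": 0, "dy": 0, "dz": -0.05, "rx": 0, "ry": 0, "rz": 0}, {"dx": 0, "dy": 0, "dz": -0.04, "rx": 0, "ry": 0, "rz": 0}, {"dx": 0, "dy": 0, "dz": 0, "rx": 0, "ry": 0, "rz": 0}, {"dx": 0, "dy": 0, "dz": 0, "rx": 0, "ry": 0, "rz": 0}, {"dx": 0, "dy": 0, "dz": 0, "rx": 0, "ry": 0, "rz": 0}, {"dx": 0, "dy": 0, "dz": 0, "rx": 0, "ry": 0, "rz": 0}, {"dx": 0, "dy": 0, "dz": 0, "rx": 0, "ry": 0, "rz": 0}]}}

```text
t: 22.9
tcp_pos: [0.493, -0.0828, 0.0622]
tool_rot: [0.759, 0.652, 0.0, 0.0]
force: [5.0, -0.1, -6.9]
finger_gap: 0.264
gripper_force: 39.6
```

Request:
{"op": "move_arm", "data": {"targets": [{"dx": 0, "dy": 0, "dz": -0.05, "rx": 0, "ry": 0, "rz": 0}, {"dx": 0, "dy": 0, "dz": -0.05, "rx": 0, "ry": 0, "rz": 0}, {"dx": 0, "dy": 0, "dz": -0.05, "rx": 0, "ry": 0, "rz": 0}, {"dx": 0, "dy": 0, "dz": -0.05, "rx": 0, "ry": 0, "rz": 0}, {"dx": 0, "dy": 0, "dz": -0.05, "rx": 0, "ry": 0, "rz": 0}, {"dx": 0, "dy": 0, "dz": -0.05, "rx": 0, "ry": 0, "rz": 0}, {"dx": 0, "dy": 0, "dz": -0.04, "rx": 0, "ry": 0, "rz": 0}, {"dx": 0, "dy": 0, "dz": 0, "rx": 0, "ry": 0, "rz": 0}, {"dx": 0, "dy": 0, "dz": 0, "rx": 0, "ry": 0, "rz": 0}, {"dx": 0, "dy": 0, "dz": 0, "rx": 0, "ry": 0, "rz": 0}]}}

```text
t: 24.15
tcp_pos: [0.493, -0.0828, 0.0545]
tool_rot: [0.758, 0.652, 0.0, 0.001]
force: [5.6, -0.2, -0.4]
finger_gap: 0.263
gripper_force: 40.3
```

Run:
```python
from h import *
t=snap('top');s=snap('scene')
a=cv2.resize(t[175:245,210:390],(720,280),interpolation=cv2.INTER_CUBIC)
b=cv2.resize(s[170:270,180:400],(704,320),interpolation=cv2.INTER_CUBIC)
c=np.zeros((600,720,3),np.uint8);c[:280]=a;c[280:,:704]=b
cv2.imwrite('pics/crop5.png',c[...,::-1]);st=sensors.sense();print(st['tcp_pos'],st['force'],st['gripper_force'])
d=np.array([-.151,-.9885,0]);p=np.array([.4852,-.1284,.095])
print(proj('scene',[p+.04*d,p+.08*d]))
```

```text
[ 0.49301092 -0.08283094  0.0544702 ] [ 5.48617914 -0.23746472 -1.9246696 ] 40.35024404525757
[[368.46529043 195.91505823]
 [380.50413409 193.92640501]]
```

View pics/crop5.png

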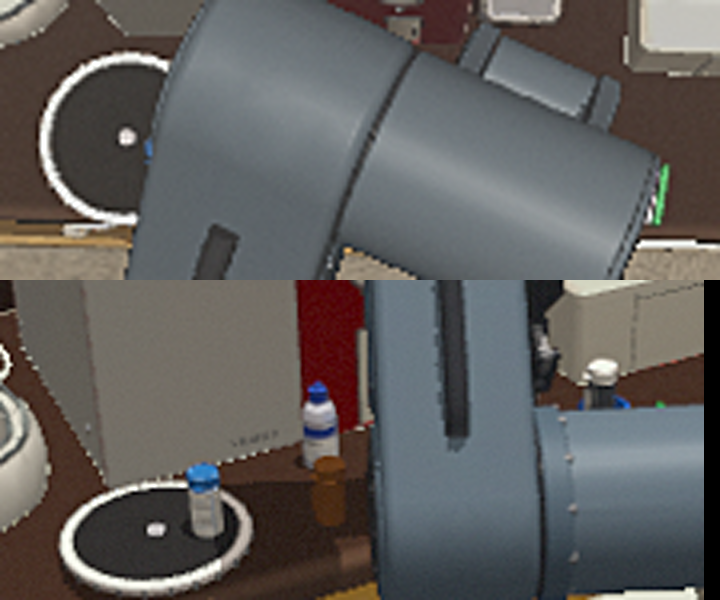

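The vial is upright in the cup, with its cap at scene (368,197), where a 40 mm shift should put it. The white vial is still standing. I'll press down slightly to make sure the pin is seated.

Request:
{"op": "move_arm", "data": {"targets": [{"dx": 0, "dy": 0, "dz": -0.02, "rx": 0, "ry": 0, "rz": 0}, {"dx": 0, "dy": 0, "dz": -0.02, "rx": 0, "ry": 0, "rz": 0}, {"dx": 0, "dy": 0, "dz": -0.02, "rx": 0, "ry": 0, "rz": 0}, {"dx": 0, "dy": 0, "dz": 0, "rx": 0, "ry": 0, "rz": 0}, {"dx": 0, "dy": 0, "dz": 0, "rx": 0, "ry": 0, "rz": 0}, {"dx": 0, "dy": 0, "dz": 0, "rx": 0, "ry": 0, "rz": 0}, {"dx": 0, "dy": 0, "dz": 0, "rx": 0, "ry": 0, "rz": 0}, {"dx": 0, "dy": 0, "dz": 0, "rx": 0, "ry": 0, "rz": 0}, {"dx": 0, "dy": 0, "dz": 0, "rx": 0, "ry": 0, "rz": 0}, {"dx": 0, "dy": 0, "dz": 0, "rx": 0, "ry": 0, "rz": 0}]}}

```text
t: 25.5
tcp_pos: [0.493, -0.0828, 0.0543]
tool_rot: [0.758, 0.652, 0.001, 0.001]
force: [2.9, 1.3, 11.0]
finger_gap: 0.264
gripper_force: 41.4
```

```bash
python3 -c "
from station import order;print(order.sign_off())"
```

```text
the job is handed in; nothing more can be done
None
```

I handed the job in at about 25.5 s; the sign-off returned no verdict. By my checks, the dark vial stands upright in the blue cup, the section is one hole (40 mm) towards the green end with the pin home, the gripper still holds the red knob, and the white vial is standing on the turntable.

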